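# Return the mill balls to their slide-lid case

### The job

Put the three porcelain mill balls away: first slide the wooden case's cover fully open, then lean the tall canister half tipped against the case's ledge with its foot on the table and let go of it; take it again lower down and finish tipping so that all the balls roll into the compartment. Lay or stand the empty canister on the table clear of the case, and slide the cover fully home. Leave the soft clay vase where it stands.

Things in the scene. Friction and masses are not known exactly. Their poses are not given: they have to be found in the camera images.
- case: Plain wooden slide-lid case fixed to the table, 124 mm (its x) by 290 mm (its y), origin at the centre of its underside, z up. Side walls 12 mm thick, 78 mm high, with lips over the cover's edges (88 mm clear between them). The +y half is the compartment; the -y half is a closed deck over which the cover slides when opened. The +y end board, 10 mm thick, is the ledge.
- case_in (a point): Centre of the compartment's floor, axes as the case. The floor is 12 mm above the table; the compartment measures 100 mm (x) by 132 mm (y) and is 52 mm deep below the cover.
- ledge (a point): Middle of the upper outer edge of the case's +y end board, 85 mm above the table; the edge runs 124 mm along the case's x. Lean the canister on it from outside: foot on the table on the case's +y side, mouth over the compartment. The table is free there for 250 mm from the ledge, but for the canister. Axes as the case.
- cover (a joint): Opening of the flat plywood cover (98 by 133 by 6 mm, its upper face 70 mm above the table) in m: 0 fully home over the compartment (against the stop), 0.13 fully open over the deck (against the stop). It slides along the case's -y to open; it stays where it is left; friction about 2.5 N.
- cover_grip (a point): On the cover's pull, a wooden rib across its middle, 60 mm along the case's x, 14 mm thick along the case's y, 30 mm tall, standing from 70 to 100 mm above the table. This point is 89 mm above the table, midway along the rib and across its thickness; it moves with the cover.
- can_mid (a point): Centre (half-way up, on the axis) of the loose tall square canister of white plastic, 52 by 52 mm outside and 200 mm tall, wall and floor 3 mm, open at the top, about 0.13 to 0.25 kg, standing upright at the start; z along its axis towards the mouth, x and y square to its faces. It holds the three balls at its foot.
- ball0_center (a point): Centre of a loose white porcelain ball, 22 mm in diameter, 14 g; at the start on the floor inside the canister; rolls freely.
- ball1_center (a point): As ball0: second ball.
- ball2_center (a point): As ball0: third ball.
- vase: Bystander: soft clay cone vase, grey-beige, 68 mm wide at the foot, 122 mm tall, origin at the centre of its underside. To be left where it stands.
Mind the look-alikes: they are no part of the job. What is shaped like the part that bears can_mid but yellow is not meant.

How it is judged:
On the way, in this order (a step that is already met when the one before it is completed fails the run):
1. the cover has been slid open (over 110 mm) with the canister still upright (value of joint cover above 0.11 m and angle between can_mid's own z axis and vertical below 0.15 rad), for 0.1 s.
2. the canister leans half tipped (20 to 75 degrees from upright) against the case with nothing holding it (angle between can_mid's own z axis and vertical between 0.35 and 1.31 rad and contact force between can and case above 0.05 N and contact force between can and the fingers below 0.02 N and height (world z) of can_mid below 0.14 m), for 0.2 s.
3. all three balls are in the compartment (x of ball0_center in the frame of case_in between -0.05 and 0.05 m and y of ball0_center in the frame of case_in between -0.067 and 0.067 m and z of each of ball0_center, ball1_center, ball2_center in the frame of case_in below 0.045 m and x of ball1_center in the frame of case_in between -0.05 and 0.05 m and y of ball1_center in the frame of case_in between -0.067 and 0.067 m and x of ball2_center in the frame of case_in between -0.05 and 0.05 m and y of ball2_center in the frame of case_in between -0.067 and 0.067 m), for 0.2 s.
At the end, for the whole second after the job is handed in: The cover is home within 4 mm, all three balls are in the compartment beneath it, and the canister rests still on the table (its centre less than 115 mm up), not touching the case (all of step 3 and value of joint cover below 0.004 m and height (world z) of can_mid below 0.115 m and linear speed of can below 0.02 m/s and contact force between can and case below 0.05 N).
It fails at once if the clay vase is moved more than 15 mm or tipped more than 0.3 rad (distance of vase from where it was at the start of the episode above 0.015 m or angle between vase's own z axis and vertical above 0.3 rad).
It also fails if it takes over 72 s, if anything falls off the work surface, if the arm or the gripper's body presses on something with over 40 N, if the wrist force passes 120 N, or if a joint passes its speed limit or range.

### The arm

A 6-joint arm with a two-finger parallel gripper is mounted at the origin on the work surface. World frame = base frame: x ahead of the robot, y to its left, z up, the work surface at z = 0. Lengths are in m, angles in rad, forces in N, time in s.
With the tool pointing down it reaches from about 0.375 to 0.9 m from the base axis. Payload 3.1 kg.
Tool frame: the origin (TCP) lies at the centre of the arm's flange, where the gripper is bolted on; the fingertips stand 182 mm ahead of it and the grasp point (between the pads) lies 164 mm ahead of it; z points along the fingers, y is the line along which they close (so a half turn about z gives the same grasp; the last joint's range is limited). The gripper opens to 87 mm and grips with 3 to 60 N. Pads are 19 mm wide; open, the fingers measure 117 mm over their backs; the gripper's body (75 mm by 190 mm) begins 51 mm behind the grasp point.
Start: joints at [0.979, 0.527, 1.433, -0, 1.181, -0.178], TCP at [0.251, 0.572, 0.405] pointing down, gripper open.
Joint ranges: [-3.08, 3.08], [-0.75, 2.2], [0.22, 2.44], [-1.43, 4.57], [0, 2.65], [-2.85, 2.85]. Speed limits (rad/s): [2.79, 2.79, 3.14, 3.14, 3.14, 3.14].

### API

Orientations are given as a unit quaternion [x, y, z, w].
In Python, from rig import * gives the robot as it stands.
- The arm moves only by the tool move_arm, never from a script. Its argument "commands" is a list that holds one entry, the list of rows, each a list of 6 numbers: the shift along the tool's x, y, z in units of 40 mm (1.0 is 40 mm), then the turn, a rotation vector about the tool's x, y, z in rad. A call has 1 to 12 rows; each row is the pose to reach, as a shift and turn from the pose commanded when the call began, along the tool's axes at that moment; what a row does not reach only later rows make up. A row lasts 1/8 s, in which the tool goes at most 62.5 mm and 10.7 degrees, less where a joint would pass 70% of its speed; a pose out of reach is approached as far as the arm can. A call with a gripper value outside its range is refused whole. "claw" is the closure, from -1 (fully open) to 1 (shut), so that 0 is half open, set as the call begins (left out, the last holds). The fingers move at their own pace and stop on an object; "squeeze" is the grip in N (left out, the last holds). Time passes only in rows, so rows that repeat a pose let the fingers close. It gives the time, the measured TCP pose, the force, the opening and the grip force at its end, in the units of the state.
- get_obs(): the state, without advancing time (a new reading comes with each control period).
- camera(name): name is "scene" or "top" or "wrist"; returns a dict with "pixels" (384x512x3 uint8, blue, green, red), "range_z" (384x512 float32, m along the optical axis (not along the pixel's ray), 0 where there is no reading), "camera_matrix" (3x3 intrinsics, pixels), "D" ([k1, k2, p1, p2, k3] as OpenCV has them; the pictures are not rectified), "extrinsics" (4x4, takes a point from world to camera coordinates). Camera axes: x right, y up, looking along -z (the intrinsics and any distortion apply to the point x, -y, -z); pixel columns grow to the right and rows downward; lengths in m; the calibration is good to about 2 mm. A picture is of the moment at which its call begins.
- hand_in(): hands the job in; it is judged then, once.
The state is a dict: "time": time; "q": joint angles; "joint_velocities": joint speeds; "joint_torque": joint torques, N m; "position": TCP position; "tool_rot": TCP orientation; "ft_force": force on the tool from outside, world axes, zero at the start; "moment": the same for the moment, N m; "grip_width": finger opening in m; "grip_force": force on a finger pad.
Only numpy, scipy, OpenCV 4.12 (cv2) and the standard library are available. Lean on these libraries where they do the work, as an engineer would, in place of code of your own. Each camera call takes 0.05 s, during which the arm holds its last target. There are 200 camera calls.

## Working session

There is one attempt and no reset: what is moved stays moved. The work goes in short steps, Python scripts to look and compute and a tool call to move; the robot and the scene stay as the last step left them, time stands still between calls to the robot, and variables do not carry over. Pictures are saved under pics/ and viewed, at most 10 in all, crops included, and the job is handed in when it is done.

Besides the shell and the picture viewer there is one more tool, called after "Emit:" as name(argument=value, ...) on one line, values as JSON. move_arm: Moves the arm, as the interface text tells. Its arguments: {"type":"object","properties":{"commands":{"type":"array","items":{"type":"array","items":{"type":"array","items":{"type":"number"}}}},"claw":{"type":"number"},"squeeze":{"type":"number"}},"required":["commands"]}

```bash
ls; mkdir -p pics
cat > h.py <<'E'
from rig import *
import numpy as np, cv2
from scipy.spatial.transform import Rotation as R
def cloud(c):
    z=c["range_z"]; h,w=z.shape
    K=np.array(c["camera_matrix"]);D=np.array(c["D"],float)
    uv=np.stack(np.meshgrid(np.arange(w),np.arange(h)),-1).reshape(-1,1,2).astype(np.float64)
    n=cv2.undistortPoints(uv,K,D).reshape(h,w,2)
    p=np.stack([n[...,0]*z,-n[...,1]*z,-z],-1)
    E=np.array(c["extrinsics"]); P=(p-E[:3,3])@E[:3,:3]
    P[z<=0]=np.nan
    return P
def tool(p_world, rot=None):
    "shift (units) for the tool from present pose to TCP at p_world"
    o=get_obs(); Rt=R.from_quat(o["tool_rot"])
    return Rt.inv().apply(np.array(p_world)-o["position"])/0.04
E
python3 - <<'E'
from h import *
o=get_obs();print(o)
for n in("scene","top"):
    c=camera(n);cv2.imwrite(f"pics/{n}0.png",c["pixels"]);np.savez(f"{n}0.npz",P=cloud(c),im=c["pixels"])
E
```

```text
pics
{'time': 0.0, 'q': array([ 9.78526689e-01,  5.28459596e-01,  1.43391844e+00, -2.63926783e-05,
        1.18137805e+00, -1.78490514e-01]), 'joint_velocities': array([-0.00086448, -0.0013556 ,  0.00064409, -0.00063583,  0.00109483,
       -0.00162198]), 'joint_torque': array([ 1.67788485e-04, -4.40037239e+01, -1.76593870e+01,  6.34062756e-02,
        5.82835008e-02, -1.88352892e-04]), 'position': array([0.25106737, 0.57197325, 0.40377011]), 'tool_rot': array([ 2.05411755e-01,  9.78675043e-01, -1.00696561e-03, -3.95321523e-04]), 'ft_force': array([ 0.07339442, -0.29262987, -0.31516978]), 'moment': array([ 0.04504985,  0.03955587, -0.01050951]), 'grip_force': 0.0, 'grip_width': 0.08711316520212922}
```

View pics/scene0.png

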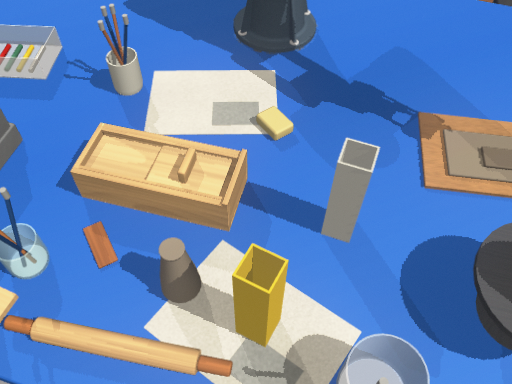

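View pics/top0.png

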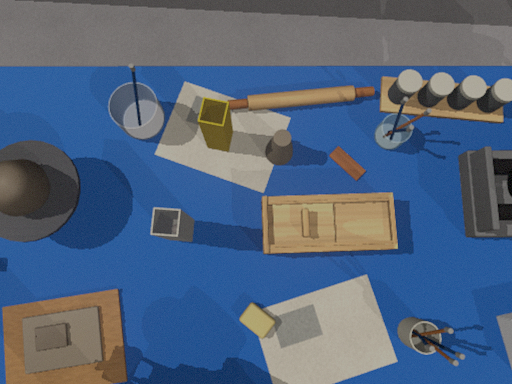

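The scene picture shows the case at about (160,175) with the cover rib at (187,165), the white canister at (352,190), the vase at (180,270) and the yellow look-alike at (260,295). In the top picture the case is at (330,222), the rib at (306,222), the canister's mouth at (166,222) and the vase at (280,147).

Run:
```python
from h import *
d=np.load("top0.npz");P=d["P"]
def q(u,v): return P[v,u].round(3)
print("table",q(220,260),"cover",q(350,222),"rib",q(306,222),"yellow",q(215,102))
def rect(box,lo,hi,name):
    u0,v0,u1,v1=box;S=P[v0:v1,u0:u1].reshape(-1,3);S=S[(S[:,2]>lo)&(S[:,2]<hi)]
    r=cv2.minAreaRect(S[:,:2].astype(np.float32)*1000);print(name,len(S),r,S[:,2].mean().round(4)); print(cv2.boxPoints(r).round(0).tolist())
rect((255,185,405,260),.074,.095,"case")
rect((295,200,318,245),.092,.11,"rib")
rect((140,195,200,250),.19,.21,"can")
rect((255,115,300,175),.11,.13,"vasetop")
rect((255,115,300,175),.02,.13,"vase")
rect((190,85,240,160),.19,.21,"yellow")
```

```text
table [0.47  0.174 0.   ] cover [ 0.551 -0.118  0.062] rib [ 0.548 -0.016  0.1  ] yellow [0.782 0.172 0.192]
case 2585 ((549.4603881835938, -69.49763488769531), (124.26354217529297, 290.261962890625), 1.596749186515808) 0.0781
[[483.0, 74.0], [491.0, -216.0], [616.0, -213.0], [608.0, 77.0]]
rib 189 ((547.4369506835938, -15.790961265563965), (57.73070526123047, 14.046998023986816), 1.5194032192230225) 0.0986
[[518.0, -10.0], [519.0, -24.0], [576.0, -22.0], [576.0, -8.0]]
can 237 ((540.965087890625, 262.7004089355469), (52.83788299560547, 52.103275299072266), 85.54117584228516) 0.1977
[[513.0, 238.0], [565.0, 234.0], [569.0, 287.0], [517.0, 291.0]]
vasetop 249 ((727.5681762695312, 32.73696517944336), (36.50130081176758, 36.82380294799805), 0.24595072865486145) 0.1208
[[709.0, 51.0], [709.0, 14.0], [746.0, 14.0], [746.0, 51.0]]
vase 676 ((720.8252563476562, 33.540504455566406), (59.18018341064453, 50.302146911621094), 89.10517120361328) 0.0853
[[695.0, 4.0], [746.0, 4.0], [746.0, 63.0], [696.0, 64.0]]
yellow 244 ((759.114013671875, 175.17665100097656), (52.241397857666016, 54.16584396362305), 77.84169006347656) 0.1971
[[727.0, 155.0], [780.0, 144.0], [791.0, 195.0], [738.0, 206.0]]
```

```bash
cat >> h.py <<'E'
def goto(p,Rw):
    "shift(units)+rotvec in tool axes to reach TCP p, orientation Rw (Rotation)"
    o=get_obs(); Rt=R.from_quat(o["tool_rot"])
    return np.r_[Rt.inv().apply(np.array(p)-o["position"])/0.04,(Rt.inv()*Rw).as_rotvec()].round(3).tolist()
def down(deg):
    "tool pointing down, tool y at world angle deg"
    a=np.radians(deg);y=np.array([np.cos(a),np.sin(a),0]);z=np.array([0,0,-1.])
    return R.from_matrix(np.stack([np.cross(y,z),y,z],1))
E
python3 - <<'E'
from h import *
print(goto([.5474,-.0158,.40],down(91.6)))
E
```

```text
[-12.691, -10.476, 0.113, -0.002, -0.001, -0.442]
```

Emit:
move_arm(commands=[[[-12.69,-10.48,0.11,0,0,-0.442],[-12.69,-10.48,0.11,0,0,-0.442],[-12.69,-10.48,0.11,0,0,-0.442],[-12.69,-10.48,0.11,0,0,-0.442],[-12.69,-10.48,0.11,0,0,-0.442],[-12.69,-10.48,0.11,0,0,-0.442],[-12.69,-10.48,0.11,0,0,-0.442],[-12.69,-10.48,0.11,0,0,-0.442],[-12.69,-10.48,0.11,0,0,-0.442],[-12.69,-10.48,0.11,0,0,-0.442],[-12.69,-10.48,0.11,0,0,-0.442],[-12.69,-10.48,0.11,0,0,-0.442]]], claw=-0.2)

```text
time: 1.6
position: [0.5487, -0.0184, 0.3999]
tool_rot: [-0.012, 1.0, -0.0, 0.0]
ft_force: [0.3, 0.8, 0.4]
grip_width: 0.0524
grip_force: 0.0
```

Run:
```python
from h import *
print(get_obs()["position"],goto([.5474,-.0158,.257],down(91.6)))
```

```text
[ 0.54867087 -0.01841252  0.39990789] [0.032, 0.068, 3.573, -0.0, 0.001, -0.004]
```

Emit:
move_arm(commands=[[[0.03,0.05,1.5,0,0,0],[0.03,0.05,2.5,0,0,0],[0.03,0.05,3.2,0,0,0],[0.03,0.05,3.57,0,0,0],[0.03,0.05,3.57,0,0,0],[0.03,0.05,3.57,0,0,0]]])

```text
time: 2.35
position: [0.5466, -0.0135, 0.2586]
tool_rot: [-0.014, 1.0, -0.0, 0.001]
ft_force: [0.1, -0.2, 0.7]
grip_width: 0.0522
grip_force: 0.0
```

Emit:
move_arm(commands=[[[0,0,0,0,0,0],[0,0,0,0,0,0],[0,0,0,0,0,0],[0,0,0,0,0,0],[0,0,0,0,0,0],[0,0,0,0,0,0]]], claw=1, squeeze=25)

```text
time: 3.1
position: [0.5462, -0.0138, 0.2576]
tool_rot: [-0.014, 1.0, -0.0, 0.0]
ft_force: [0.3, -1.1, 1.5]
grip_width: 0.0139
grip_force: 25.0
```

Run:
```python
from h import *
o=get_obs();p=o["position"]
print(p,o["grip_width"],goto(p+.12*np.array([.0276,-.9996,0]),down(91.6)))
```

```text
[ 0.54623107 -0.01384436  0.25761043] 0.013915651898154153 [0.002, -3.0, 0.001, -0.0, 0.0, 0.0]
```

Emit:
move_arm(commands=[[[0,-0.6,0,0,0,0],[0,-1.2,0,0,0,0],[0,-1.8,0,0,0,0],[0,-2.3,0,0,0,0],[0,-2.7,0,0,0,0],[0,-2.8,0,0,0,0],[0,-2.8,0,0,0,0]]])

```text
time: 3.98
position: [0.5494, -0.1264, 0.2576]
tool_rot: [-0.014, 1.0, -0.001, 0.0]
ft_force: [-1.1, -4.2, 1.9]
grip_width: 0.0139
grip_force: 25.0
```

Emit:
move_arm(commands=[[[0,-0.1,0,0,0,0],[0,-0.2,0,0,0,0],[0,-0.2,0,0,0,0]]])

```text
time: 4.35
position: [0.5496, -0.1325, 0.2576]
tool_rot: [-0.014, 1.0, 0.001, -0.0]
ft_force: [0.4, 6.4, 2.8]
grip_width: 0.0137
grip_force: 25.0
```

Emit:
move_arm(commands=[[[0,-0.1,0,0,0,0],[0,-0.2,0,0,0,0],[0,-0.2,0,0,0,0]]])

```text
time: 4.72
position: [0.5496, -0.135, 0.2575]
tool_rot: [-0.012, 1.0, 0.007, -0.001]
ft_force: [6.5, 27.6, 7.2]
grip_width: 0.0139
grip_force: 25.0
```

Fully open (hit the stop). Release, rise and go above the canister.

Emit:
move_arm(commands=[[[0,0.2,0,0,0,0],[0,0.2,0,0,0,0],[0,0.2,0,0,0,0],[0,0.2,-1,0,0,0],[0,0.2,-2.5,0,0,0],[0,0.2,-4,0,0,0],[0,0.2,-4,0,0,0]]], claw=-0.3)

```text
time: 5.6
position: [0.5508, -0.1352, 0.423]
tool_rot: [-0.014, 1.0, -0.003, 0.006]
ft_force: [-0.4, -1.0, -0.3]
grip_width: 0.0563
grip_force: 0.0
```

Run:
```python
from h import *
o=get_obs();print(o["position"],o["q"].round(3))
print(goto([.541,.263,.43],down(-4.4)))
c=camera("top");P=cloud(c);S=P[195:250,140:200].reshape(-1,3);S=S[(S[:,2]>.19)&(S[:,2]<.21)]
print(cv2.minAreaRect(S[:,:2].astype(np.float32)*1000))
S=P[190:255,260:400].reshape(-1,3);S=S[(S[:,2]>.092)&(S[:,2]<.11)]
if len(S): print(cv2.minAreaRect(S[:,:2].astype(np.float32)*1000))
```

```text
[ 0.55081767 -0.1352277   0.42303711] [-4.380e-01  4.260e-01  1.563e+00 -1.000e-03  1.140e+00 -2.035e+00]
[-0.027, 9.957, -0.236, 0.005, 0.014, 1.675]
((540.8350830078125, 262.74822998046875), (52.678951263427734, 51.974117279052734), 85.61213684082031)
((525.4031982421875, -133.72872924804688), (13.716609001159668, 6.3945488929748535), 87.85298156738281)
```

Emit:
move_arm(commands=[[[0,9.95,-0.24,0,0,1.675],[0,9.95,-0.24,0,0,1.675],[0,9.95,-0.24,0,0,1.675],[0,9.95,-0.24,0,0,1.675],[0,9.95,-0.24,0,0,1.675],[0,9.95,-0.24,0,0,1.675],[0,9.95,-0.24,0,0,1.675],[0,9.95,-0.24,0,0,1.675],[0,9.95,-0.24,0,0,1.675],[0,9.95,-0.24,0,0,1.675],[0,9.95,-0.24,0,0,1.675],[0,9.95,-0.24,0,0,1.675]]], claw=-1)

```text
time: 7.15
position: [0.5384, 0.2637, 0.4258]
tool_rot: [0.733, 0.68, -0.001, -0.001]
ft_force: [0.1, 0.3, -0.6]
grip_width: 0.0869
grip_force: 0.0
```

Run:
```python
from h import *
o=get_obs();print(o["position"],o["q"].round(3))
print(goto([.541,.263,.33],down(-4.4)))
```

```text
[0.53837039 0.26374724 0.42584104] [ 0.269  0.47   1.474 -0.     1.199  0.345]
[-0.011, 0.072, 2.396, -0.002, 0.001, 0.001]
```

Emit:
move_arm(commands=[[[0,0.07,1.2,0,0,0],[0,0.07,2.0,0,0,0],[0,0.07,2.35,0,0,0],[0,0.07,2.35,0,0,0],[0,0.07,2.35,0,0,0]]])

```text
time: 7.78
position: [0.5418, 0.2641, 0.3344]
tool_rot: [0.733, 0.68, 0.001, 0.001]
ft_force: [0.1, -0.9, 0.3]
grip_width: 0.0867
grip_force: 0.0
```

Emit:
move_arm(commands=[[[0,0,0,0,0,0],[0,0,0,0,0,0],[0,0,0,0,0,0],[0,0,0,0,0,0],[0,0,0,0,0,0]]], claw=1, squeeze=30)

```text
time: 8.4
position: [0.5412, 0.264, 0.3332]
tool_rot: [0.733, 0.68, 0.0, 0.0]
ft_force: [0.2, -0.0, 1.2]
grip_width: 0.052
grip_force: 30.0
```

```bash
cat >> h.py <<'E'
yd=np.array([-.0276,.9996,0]);xd=np.array([.9996,.0276,0]);zd=np.array([0,0,1.])
ledge=np.array([.5455,.0755,.085])
def canpose(th,d,s,dz=0.,pitch=0.):
    """can tilted th deg, foot edge d from ledge (m) and dz above table, gripped s along the axis;
    tool pitched by -pitch deg about x relative to the can's own -axis. returns TCP, Rotation"""
    t=np.radians(th);a=-yd*np.sin(t)+zd*np.cos(t);b=yd*np.cos(t)+zd*np.sin(t)
    F=ledge*[1,1,0]+yd*d+zd*dz
    g=F+a*s+b*.026
    Rw=R.from_rotvec(xd*np.radians(th-pitch))*down(1.58)
    return g-Rw.apply([0,0,.164]),Rw
E
python3 - <<'E'
from h import *
o=get_obs();p=o["position"];print(p,o["grip_width"],o["q"].round(3))
s=p[2]-.164; print("s",s)
for a in ((32,.053+.03,s,.035),(32,.055,s,.002)):
    q=canpose(*a);print(q[0],goto(*q))
E
```

```text
[0.54120601 0.2639767  0.33324628] 0.051968378723763996 [0.268 0.584 1.559 0.    0.998 0.344]
s 0.16924627839203202
[0.54747463 0.00398407 0.3313877 ] [-6.469, 0.65, 0.046, 0.029, 0.558, -0.101]
[ 0.54824743 -0.02400473  0.2983877 ] [-7.165, 0.722, 0.871, 0.029, 0.558, -0.101]
```

Emit:
move_arm(commands=[[[0,0,-0.6,0,0,0],[0,0,-1.2,0,0,0],[-1.0,0.1,-1.2,0.005,0.1,-0.02],[-2.0,0.2,-1.2,0.01,0.2,-0.04],[-3.0,0.3,-1.2,0.015,0.3,-0.06],[-4.0,0.4,-1.0,0.02,0.4,-0.08],[-5.0,0.5,-0.6,0.025,0.5,-0.09],[-6.0,0.6,-0.2,0.029,0.558,-0.1],[-6.47,0.65,0.05,0.029,0.558,-0.1],[-6.47,0.65,0.05,0.029,0.558,-0.1],[-6.47,0.65,0.05,0.029,0.558,-0.1]]])

```text
time: 9.78
position: [0.5474, 0.0051, 0.3315]
tool_rot: [0.67, 0.689, 0.192, -0.198]
ft_force: [0.3, 0.2, -3.0]
grip_width: 0.0515
grip_force: 30.0
```

Run:
```python
from h import *
o=get_obs();print(o["position"],o["grip_width"],o["q"].round(3),o["ft_force"])
q=canpose(32,.055,.1692,.002);print(q[0],goto(*q))
c=camera("scene");cv2.imwrite("pics/s1.png",c["pixels"])
```

```text
[0.54736626 0.00512614 0.3314957 ] 0.051471948795516614 [-0.311  0.558  1.701  0.577  1.157 -0.651] [ 0.3138301   0.21424281 -3.0034959 ]
[ 0.54824675 -0.02398022  0.29834845] [-1.057, 0.002, 0.317, -0.0, -0.0, 0.0]
```

View pics/s1.png

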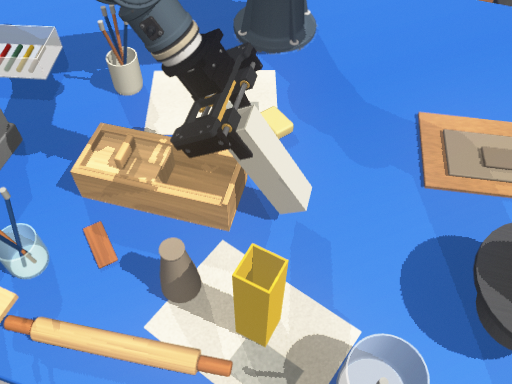

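The picture shows the canister tilted in the gripper (mouth by (245,115), foot at (295,210)) next to the case, cover open with its rib at (122,152). Setting it down.

Emit:
move_arm(commands=[[[-0.3,0,0.1,0,0,0],[-0.6,0,0.2,0,0,0],[-0.8,0,0.25,0,0,0],[-1.06,0,0.32,0,0,0],[-1.06,0,0.32,0,0,0],[-1.06,0,0.32,0,0,0]]])

```text
time: 10.58
position: [0.5482, -0.0254, 0.2977]
tool_rot: [0.671, 0.689, 0.192, -0.197]
ft_force: [-0.2, -0.6, -2.9]
grip_width: 0.0518
grip_force: 30.0
```

Run:
```python
from h import *
o=get_obs();print(o["position"],o["ft_force"])
c=camera("scene");P=cloud(c)
# foot: lowest white pixels of the can
im=c["pixels"].astype(int);m=(im.min(2)>110)&(np.abs(im[...,0]-im[...,2])<30)
y=P[...,1];x=P[...,0]
s=m&(y>.09)&(y<.25)&(x>.5)&(x<.6)&(P[...,2]>-.01)
S=P[s];loc=(S-ledge)
print(len(S),S[:,2].min(),np.percentile(S[:,2],[1,5]))
u=loc@yd;print("lowest y-off",u[S[:,2]<np.percentile(S[:,2],3)].mean(), "max y",u.max(),"expect .055 / ",.055+.052*np.cos(.5585))
```

```text
[ 0.54817386 -0.02540673  0.29768507] [-0.15289043 -0.63263586 -2.90078849]
2652 0.005274642511671995 [0.01581378 0.02976538]
lowest y-off 0.059774170351116984 max y 0.0967548775818164 expect .055 /  0.09909864871618357
```

Emit:
move_arm(commands=[[[-0.03,0,0.05,0,0,0],[-0.03,0,0.05,0,0,0],[-0.03,0,0.05,0,0,0]]])

```text
time: 11.0
position: [0.5483, -0.0249, 0.2959]
tool_rot: [0.67, 0.689, 0.193, -0.198]
ft_force: [-0.4, 1.3, 0.3]
grip_width: 0.0521
grip_force: 30.0
```

Emit:
move_arm(commands=[[[-0.03,0,0.05,0,0,0],[-0.03,0,0.05,0,0,0],[-0.03,0,0.05,0,0,0]]])

```text
time: 11.38
position: [0.5484, -0.0252, 0.2953]
tool_rot: [0.67, 0.689, 0.193, -0.198]
ft_force: [-1.9, -2.4, 12.5]
grip_width: 0.0516
grip_force: 30.0
```

Emit:
move_arm(commands=[[[0.01,0,-0.02,0,0,0],[0.01,0,-0.02,0,0,0],[0.01,0,-0.02,0,0,0],[0.01,0,-0.02,0,0,0]]], claw=-1)

```text
time: 11.88
position: [0.5482, -0.0252, 0.2938]
tool_rot: [0.671, 0.689, 0.192, -0.198]
ft_force: [0.4, 1.0, -0.4]
grip_width: 0.083
grip_force: 0.0
```

Emit:
move_arm(commands=[[[0,0,-0.5,0,0,0],[0,0,-1.5,0,0,0],[0,0,-2.5,0,0,0],[0,0,-3.5,0,0,0]]])

```text
time: 12.38
position: [0.5501, -0.0999, 0.4136]
tool_rot: [0.671, 0.689, 0.192, -0.198]
ft_force: [0.8, -0.3, -1.0]
grip_width: 0.087
grip_force: 0.0
```

Run:
```python
from h import *
o=get_obs();print(o["time"],o["position"],o["q"].round(3),o["ft_force"])
c=camera("scene");P=cloud(c);cv2.imwrite("pics/s2.png",c["pixels"])
im=c["pixels"].astype(int);m=(im.min(2)>110)&(np.abs(im[...,0]-im[...,2])<30)
S=P[m];L=(S-ledge);k=(np.abs(L@xd-.026)<.006)&(L@yd>-.1)&(L@yd<.15)&(S[:,2]>.01)&(S[:,2]<.22)
Q=np.stack([(L@yd)[k],S[k,2]],1).astype(np.float32)*1000
r=cv2.minAreaRect(Q);print(len(Q),r,cv2.boxPoints(r))
```

```text
12.375 [ 0.5501038  -0.09994194  0.41359507] [-0.485  0.473  1.568  0.486  1.417 -0.665] [ 0.77820144 -0.31130453 -0.96106574]
2433 ((23.010753631591797, 100.3187484741211), (54.98097610473633, 201.1216583251953), 32.50381851196289) [[-54.210457   170.35512   ]
 [ 53.86344      0.73803425]
 [100.231964    30.28238   ]
 [ -7.841934   199.89946   ]]
```

View pics/s2.png

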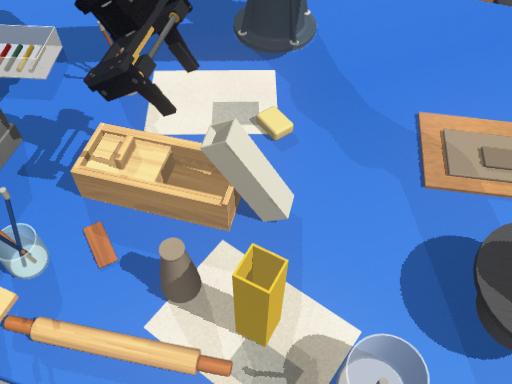

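The canister leans on the ledge (mouth at (225,130), foot at (275,205)), tilt 32.5°, standing free. Now over to the +y side for the lower grip.

Run:
```python
from h import *
q=([.545,.30,.43],R.from_rotvec(xd*np.radians(-20))*down(1.58));print(goto(*q))
p,r=canpose(32.5,.054,.060,0,77.5);print(p,p-r.apply([0,0,.09]))
c=camera("top");P=cloud(c);S=P.reshape(-1,3);L=S-ledge
k=(S[:,2]>.1)&(S[:,2]<.195)&(np.abs(L@xd)<.06)&(L@yd>-.06)&(L@yd<.08)
print(np.percentile((L@xd)[k],[1,99]),k.sum())
```

```text
[8.716, 0.089, 5.038, 0.008, -0.903, -0.002]
[0.54109349 0.23509232 0.18054052] [0.53933703 0.29870674 0.24418108]
[-0.02678769  0.02478672] 1424
```

Emit:
move_arm(commands=[[[0,0,-0.8,0,-0.18,0],[1,0,-0.6,0,-0.36,0],[2.5,0,0.5,0,-0.54,0],[4,0,1.6,0,-0.72,0],[5.5,0.05,2.8,0,-0.9,0],[7,0.09,3.9,0,-0.9,0],[8.7,0.09,5.04,0.01,-0.9,0],[8.7,0.09,5.04,0.01,-0.9,0],[8.7,0.09,5.04,0.01,-0.9,0]]])

```text
time: 13.6
position: [0.5416, 0.3068, 0.4241]
tool_rot: [0.684, 0.709, -0.122, 0.118]
ft_force: [-0.4, -0.4, -0.4]
grip_width: 0.0871
grip_force: 0.0
```

Run:
```python
from h import *
o=get_obs();print(o["position"],o["q"].round(3),R.from_quat(o["tool_rot"]).apply([0,0,1]))
p,r=canpose(32.5,.054,.060,0,77.5);print(goto(p-r.apply([0,0,.09]),r))
```

```text
[0.54156862 0.30683076 0.42408526] [ 0.398  0.541  1.369 -0.319  1.379  0.446] [-5.14195327e-04 -3.34563053e-01 -9.42373227e-01]
[1.314, -0.005, 4.306, -0.007, -0.444, 0.013]
```

Emit:
move_arm(commands=[[[0.6,0,0.5,0,-0.15,0],[1.0,0,1.2,0,-0.3,0.01],[1.31,0,2.2,-0.01,-0.444,0.01],[1.31,0,3.2,-0.01,-0.444,0.01],[1.31,0,4.3,-0.01,-0.444,0.01],[1.31,0,4.3,-0.01,-0.444,0.01],[1.31,0,4.3,-0.01,-0.444,0.01]]])

```text
time: 14.48
position: [0.542, 0.2942, 0.2475]
tool_rot: [0.646, 0.661, -0.266, 0.275]
ft_force: [0.6, 0.5, -0.2]
grip_width: 0.0871
grip_force: 0.0
```

Run:
```python
from h import *
o=get_obs();print(o["position"],o["q"].round(3),R.from_quat(o["tool_rot"]).apply([0,0,1]))
p,r=canpose(32.5,.054,.060,0,77.5);print(goto(p,r))
c=camera("scene");P=cloud(c);cv2.imwrite("pics/s3.png",c["pixels"])
```

```text
[0.54199506 0.29419399 0.24753885] [ 0.447  0.817  1.464 -0.73   1.324  0.781] [ 0.02072445 -0.70694348 -0.70696635]
[0.141, -0.067, 2.228, 0.001, 0.0, -0.005]
```

View pics/s3.png

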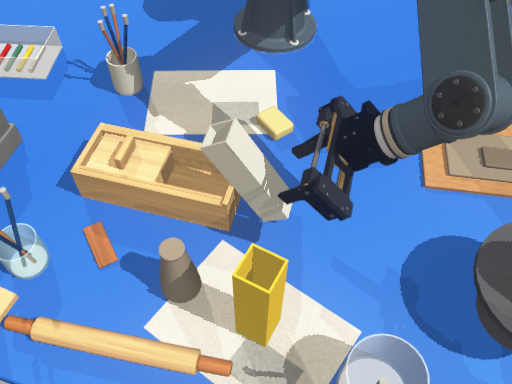

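The open fingers, at (300,150) and (290,195), point at the canister's lower half from either side, ready to straddle it.

Emit:
move_arm(commands=[[[0.14,-0.05,0.7,0,0,0],[0.14,-0.07,1.4,0,0,0],[0.14,-0.07,1.9,0,0,0],[0.14,-0.07,2.22,0,0,0],[0.14,-0.07,2.22,0,0,0],[0.14,-0.07,2.22,0,0,0]]])

```text
time: 15.28
position: [0.5408, 0.2358, 0.1805]
tool_rot: [0.646, 0.661, -0.265, 0.276]
ft_force: [-0.0, 0.0, 0.5]
grip_width: 0.087
grip_force: 0.0
```

Emit:
move_arm(commands=[[[0,0,0,0,0,0],[0,0,0,0,0,0],[0,0,0,0,0,0],[0,0,0,0,0,0],[0,0,0,0,0,0]]], claw=1, squeeze=40)

```text
time: 15.9
position: [0.5406, 0.2354, 0.18]
tool_rot: [0.646, 0.661, -0.266, 0.275]
ft_force: [1.0, -0.6, 0.2]
grip_width: 0.0516
grip_force: 40.0
```

```bash
cat >> h.py <<'E'
def tip(th,l,gap,s=.060,rel=77.5):
    "can at tilt th deg with its lower face gap m over the ledge edge, ledge l along face from foot"
    t=np.radians(th);a=-yd*np.sin(t)+zd*np.cos(t);b=yd*np.cos(t)+zd*np.sin(t)
    g=ledge+b*(gap+.026)+a*(s-l)
    Rw=R.from_rotvec(xd*np.radians(th-rel))*down(1.58)
    return g-Rw.apply([0,0,.164]),Rw
E
python3 - <<'E'
from h import *
o=get_obs();print(o["position"],o["q"].round(3),o["ft_force"],o["grip_width"])
for a in ((32.5,.1,.004),(45,.106,.006),(60,.113,.007),(75,.12,.008),(88,.127,.008),(95,.127,.008),(105,.127,.008),(118,.127,.008)):
    p,r=tip(*a);print(a,p.round(3),goto(p,r))
E
```

```text
[0.54056086 0.23544081 0.17995545] [ 0.362  0.893  1.564 -0.818  1.157  0.866] [ 1.029942   -0.56003178  0.24936138] 0.05158532534275242
(32.5, 0.1, 0.004) [0.541 0.238 0.183] [-0.012, 0.013, -0.108, 0.001, 0.0, -0.005]
(45, 0.106, 0.006) [0.542 0.219 0.213] [-0.888, 0.018, -0.295, 0.002, 0.218, -0.005]
(60, 0.113, 0.007) [0.542 0.187 0.243] [-1.977, 0.023, -0.269, 0.002, 0.48, -0.004]
(75, 0.12, 0.008) [0.543 0.149 0.266] [-3.046, 0.027, -0.001, 0.003, 0.742, -0.004]
(88, 0.127, 0.008) [0.544 0.114 0.278] [-3.884, 0.031, 0.421, 0.003, 0.969, -0.004]
(95, 0.127, 0.008) [0.545 0.09  0.281] [-4.361, 0.033, 0.785, 0.004, 1.091, -0.004]
(105, 0.127, 0.008) [0.546 0.056 0.281] [-4.959, 0.035, 1.399, 0.004, 1.265, -0.003]
(118, 0.127, 0.008) [0.547 0.012 0.271] [-5.56, 0.037, 2.336, 0.004, 1.492, -0.003]
```

Emit:
move_arm(commands=[[[-0.02,0.01,-0.11,0,0,0],[-0.45,0.01,-0.22,0,0.11,0],[-0.89,0.02,-0.3,0,0.218,0],[-1.43,0.02,-0.29,0,0.35,0],[-1.98,0.02,-0.27,0,0.48,0],[-2.5,0.02,-0.15,0,0.61,0],[-3.05,0.03,0.0,0,0.742,0],[-3.46,0.03,0.18,0,0.85,0],[-3.46,0.03,0.18,0,0.85,0],[-3.46,0.03,0.18,0,0.85,0]]])

```text
time: 17.15
position: [0.5435, 0.1328, 0.2723]
tool_rot: [0.698, 0.716, 0.023, -0.022]
ft_force: [0.1, 1.0, -2.4]
grip_width: 0.052
grip_force: 40.0
```

Run:
```python
from h import *
o=get_obs();print(o["position"],o["q"].round(3),o["ft_force"],o["grip_width"])
for t in (88,92,95,98,102,106,112,118):
    p,r=tip(t,.127,.008);print(t,p.round(3),goto(p,r))
c=camera("scene");P=cloud(c);cv2.imwrite("pics/s4.png",c["pixels"])
```

```text
[0.54345456 0.13282073 0.27228769] [ 0.026  0.627  1.715  0.088  0.799 -0.061] [ 0.1094967   1.01008818 -2.41345567] 0.05197322764951
88 [0.544 0.114 0.278] [-0.468, 0.013, -0.17, 0.003, 0.12, -0.002]
92 [0.545 0.1   0.28 ] [-0.802, 0.014, -0.246, 0.003, 0.19, -0.002]
95 [0.545 0.09  0.281] [-1.056, 0.015, -0.288, 0.003, 0.242, -0.002]
98 [0.545 0.08  0.282] [-1.312, 0.015, -0.316, 0.003, 0.295, -0.002]
102 [0.546 0.066 0.281] [-1.655, 0.016, -0.333, 0.003, 0.365, -0.002]
106 [0.546 0.052 0.28 ] [-1.998, 0.017, -0.326, 0.003, 0.434, -0.002]
112 [0.547 0.032 0.277] [-2.509, 0.018, -0.271, 0.003, 0.539, -0.002]
118 [0.547 0.012 0.271] [-3.012, 0.019, -0.162, 0.003, 0.644, -0.002]
```

View pics/s4.png

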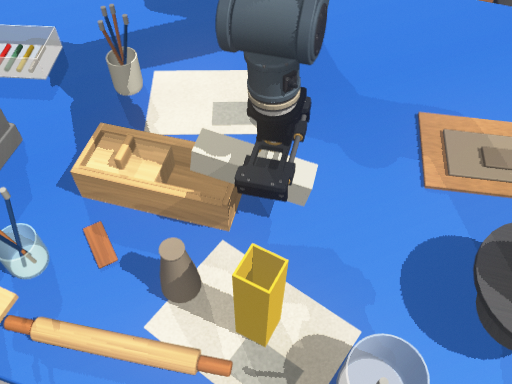

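The canister, gripped at (275,175), is nearly horizontal with its mouth at (200,150) over the compartment. Now finish tipping slowly.

Emit:
move_arm(commands=[[[-0.24,0.01,-0.09,0,0.06,0],[-0.47,0.01,-0.17,0,0.12,0],[-0.64,0.01,-0.21,0,0.155,0],[-0.8,0.01,-0.25,0,0.19,0],[-0.89,0.01,-0.26,0,0.207,0],[-0.97,0.01,-0.27,0,0.225,0],[-1.06,0.01,-0.29,0,0.242,0],[-1.14,0.01,-0.3,0,0.26,0],[-1.23,0.01,-0.31,0,0.277,0],[-1.31,0.01,-0.32,0,0.295,0],[-1.31,0.01,-0.32,0,0.295,0],[-1.31,0.01,-0.32,0,0.295,0]]])

```text
time: 18.7
position: [0.5455, 0.0793, 0.282]
tool_rot: [0.687, 0.704, 0.126, -0.127]
ft_force: [0.8, -0.6, -2.2]
grip_width: 0.0521
grip_force: 40.0
```

Emit:
move_arm(commands=[[[-0.17,0,0,0,0.035,0],[-0.34,0,0.03,0,0.07,0],[-0.51,0,0.07,0,0.105,0],[-0.68,0,0.11,0,0.139,0],[-0.9,0,0.2,0,0.19,0],[-1.15,0,0.3,0,0.244,0],[-1.4,0,0.43,0,0.3,0],[-1.62,0,0.6,0,0.349,0],[-1.62,0,0.6,0,0.349,0],[-1.62,0,0.6,0,0.349,0],[-1.62,0,0.6,0,0.349,0]]])

```text
time: 20.08
position: [0.5473, 0.0286, 0.2389]
tool_rot: [0.654, 0.671, 0.246, -0.249]
ft_force: [0.1, 5.1, 9.3]
grip_width: 0.052
grip_force: 40.0
```

Run:
```python
from h import *
o=get_obs();print(o["position"],o["q"].round(3),o["ft_force"],o["grip_width"])
p,r=tip(118,.127,.008);print(p,goto(p,r))
c=camera("scene");P=cloud(c);cv2.imwrite("pics/s5.png",np.vstack([c["pixels"][60:260,40:360]]).repeat(2,0).repeat(2,1))
np.savez("s5.npz",P=P,im=c["pixels"])
```

```text
[0.54725488 0.0285856  0.23890155] [-0.297  0.73   1.757  0.786  1.075 -0.861] [0.05702203 5.13866099 9.31385638] 0.051985054432629484
[0.54724748 0.01221095 0.27118282] [0.219, -0.006, -0.878, 0.006, -0.007, 0.001]
```

View pics/s5.png

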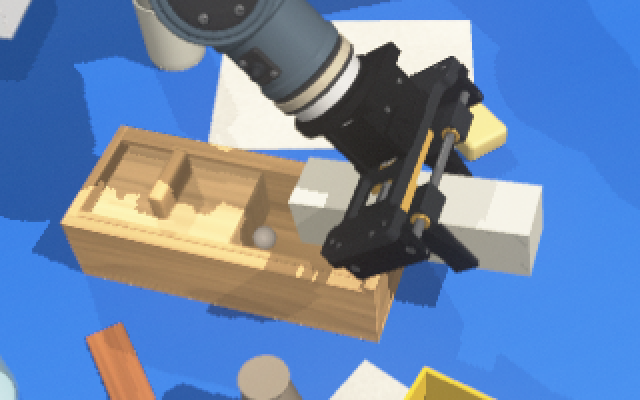

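One ball is seen in the compartment at (264,237 in the crop); the canister is pressing lightly on the ledge, so it goes up to the intended pose.

Emit:
move_arm(commands=[[[0.1,0,-0.4,0,0,0],[0.22,0,-0.88,0,0,0],[0.22,0,-0.88,0,0,0],[0.22,0,-0.88,0,0,0],[0.22,0,-0.88,0,0,0],[0.22,0,-0.88,0,0,0]]])

```text
time: 20.88
position: [0.5471, 0.0111, 0.2688]
tool_rot: [0.655, 0.672, 0.243, -0.248]
ft_force: [-0.1, -0.1, -2.4]
grip_width: 0.0521
grip_force: 40.0
```

Run:
```python
from h import *
o=get_obs();print(o["position"],o["q"].round(3),o["ft_force"],o["grip_width"])
c=camera("scene");P=cloud(c)
a=np.vstack([c["pixels"][60:260,40:360]]).repeat(2,0).repeat(2,1)
cv2.imwrite("pics/s6.png",a)
im=c["pixels"].astype(int);m=(im.min(2)>100)&(np.abs(im[...,0]-im[...,2])<35)
S=P[m];L=S-ledge;k=(np.abs(L@xd-.026)<.006)&(L@yd>-.12)&(L@yd<.2)&(S[:,2]>.03)&(S[:,2]<.25)
r=cv2.minAreaRect(np.stack([(L@yd)[k],S[k,2]],1).astype(np.float32)*1000);print(r,cv2.boxPoints(r).round().tolist())
c=camera("top");P=cloud(c);im=c["pixels"]
hs=cv2.cvtColor(im,cv2.COLOR_BGR2HSV)
L=P-ledge;ly=L@yd;lx=L@xd
k=(hs[...,1]<60)&(ly<-.01)&(ly>-.142)&(abs(lx)<.05)&(P[...,2]<.06)
n,lab,st,ce=cv2.connectedComponentsWithStats(k.astype(np.uint8))
for i in range(1,n):
    if st[i,4]>8: print(ce[i],st[i,4],np.nanmedian(P[lab==i],0),ly[lab==i].mean()+.076,lx[lab==i].mean())
```

```text
[0.54705774 0.01112531 0.26876622] [-0.327  0.679  1.742  0.741  1.134 -0.821] [-0.09341512 -0.08319995 -2.42951594] 0.05213727388732646
((-1.0186004638671875, 186.2538299560547), (200.54306030273438, 138.2084503173828), 4.721432209014893) [[-107.0, 247.0], [-95.0, 109.0], [105.0, 126.0], [93.0, 263.0]]
```

View pics/s6.png

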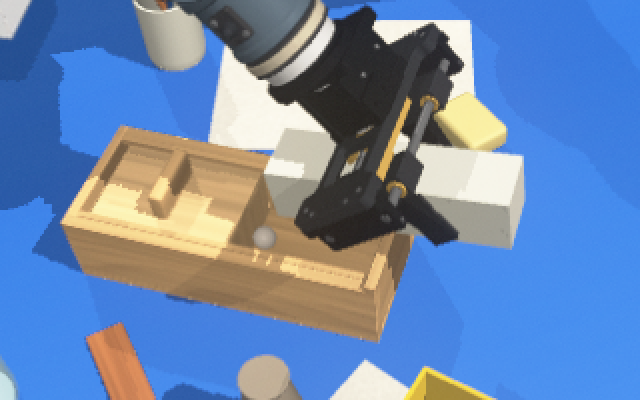

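One ball is seen at (264,237 in the crop) and the canister turned in the pads to only about 5° below level; tip it further by the wrist.

Run:
```python
from h import *
for t in (95,103,111,118,122):
    p,r=tip(t,.118,.015,.06,54.5);print(t,p.round(3),goto(p,r))
```

```text
95 [0.547 0.023 0.256] [0.014, 0.002, 0.448, 0.004, -0.002, -0.0]
103 [ 0.548 -0.     0.247] [-0.572, 0.003, 0.24, 0.004, 0.138, 0.0]
111 [ 0.548 -0.022  0.235] [-1.182, 0.003, 0.115, 0.004, 0.277, 0.0]
118 [ 0.549 -0.039  0.222] [-1.726, 0.003, 0.077, 0.004, 0.4, 0.001]
122 [ 0.549 -0.049  0.213] [-2.037, 0.003, 0.084, 0.004, 0.469, 0.001]
```

Emit:
move_arm(commands=[[[-0.2,0,0.2,0,0.05,0],[-0.4,0,0.24,0,0.1,0],[-0.57,0,0.24,0,0.138,0],[-0.77,0,0.2,0,0.185,0],[-0.97,0,0.15,0,0.23,0],[-1.18,0,0.12,0,0.277,0],[-1.45,0,0.1,0,0.34,0],[-1.73,0,0.08,0,0.4,0],[-2.0,0,0.08,0,0.465,0],[-2.0,0,0.08,0,0.465,0],[-2.0,0,0.08,0,0.465,0],[-2.0,0,0.08,0,0.465,0]]])

```text
time: 22.48
position: [0.5489, -0.0474, 0.2152]
tool_rot: [0.581, 0.597, 0.388, -0.395]
ft_force: [0.0, -0.1, -2.2]
grip_width: 0.052
grip_force: 40.0
```

Run:
```python
from h import *
o=get_obs();print(o["position"],o["q"].round(3),o["ft_force"],o["grip_width"])
c=camera("scene");P=cloud(c)
a=np.vstack([c["pixels"][60:260,40:360]]).repeat(2,0).repeat(2,1)
cv2.imwrite("pics/s7.png",a)
```

```text
[ 0.54891259 -0.04736903  0.21519139] [-0.478  0.868  1.704  0.946  1.483 -1.081] [ 0.03818533 -0.05906859 -2.22500815] 0.05197154925239597
```

View pics/s7.png

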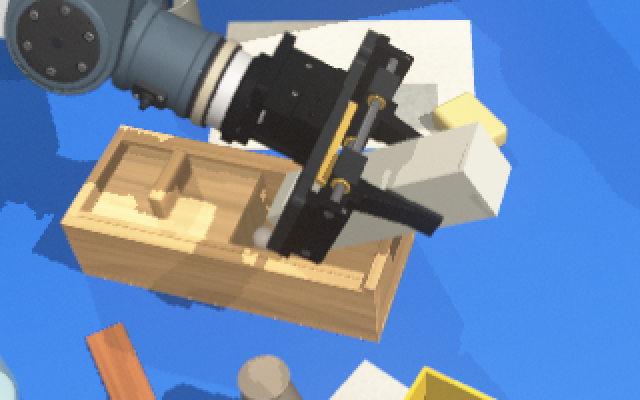

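The canister's mouth is now down in the compartment by (275,215 in the crop), well tipped. Lift it straight up and count the balls.

Emit:
move_arm(commands=[[[0.46,0,-0.2,0,0,0],[0.92,0,-0.39,0,0,0],[1.84,0,-0.78,0,0,0],[2.76,0,-1.17,0,0,0],[2.76,0,-1.17,0,0,0],[2.76,0,-1.17,0,0,0]]])

```text
time: 23.28
position: [0.548, -0.0479, 0.3352]
tool_rot: [0.581, 0.597, 0.387, -0.395]
ft_force: [-0.2, -0.1, -2.0]
grip_width: 0.0519
grip_force: 40.0
```

Run:
```python
from h import *
o=get_obs();print(o["position"],o["q"].round(3),o["ft_force"])
c=camera("scene");P=cloud(c)
im=c["pixels"].astype(int);m=(im.min(2)>100)&(np.abs(im[...,0]-im[...,2])<35)
S=P[m];L=S-ledge;k=(np.abs(L@xd-.026)<.006)&(L@yd>-.12)&(L@yd<.2)&(S[:,2]>.03)&(S[:,2]<.35)
r=cv2.minAreaRect(np.stack([(L@yd)[k],S[k,2]],1).astype(np.float32)*1000);print(r,cv2.boxPoints(r).round().tolist())
d=camera("top");
a=c["pixels"][90:240,60:260].repeat(2,0).repeat(2,1);b=d["pixels"][150:300,200:420].repeat(2,0).repeat(2,1)
cv2.imwrite("pics/s8.png",np.hstack([a,b])[:,:800])
p,r=tip(95,.118,.12,.06,54.5);print(goto(p,r))
```

```text
[ 0.54802764 -0.04792427  0.3351984 ] [-0.48   0.662  1.679  0.941  1.619 -0.895] [-0.17858444 -0.06132595 -1.99715664]
((-39.233795166015625, 302.01568603515625), (201.99862670898438, 167.16775512695312), 33.341121673583984) [[-170.0, 316.0], [-78.0, 177.0], [91.0, 288.0], [-1.0, 427.0]]
[1.203, 0.017, 1.177, 0.003, -0.467, 0.0]
```

View pics/s8.png

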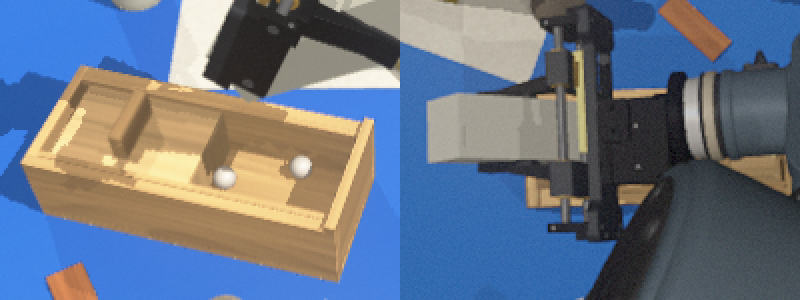

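Left crop: the compartment with two balls seen at (225,178) and (300,166); the third may be hidden by the near wall. Move the canister over the free table, then check from above.

Run:
```python
from h import *
p,r=tip(92,.228,.06,.062,56.2);print(p,goto(p,r))
```

```text
[0.54365179 0.14243743 0.30975654] [1.281, 0.006, 4.625, 0.003, -0.549, -0.0]
```

Emit:
move_arm(commands=[[[0,0,0,0,-0.17,0],[0,0,0,0,-0.34,0],[0,0,0,0,-0.51,0],[0,0,0,0,-0.67,0],[0.3,0,1.1,0,-0.67,0],[0.6,0,2.2,0,-0.67,0],[0.9,0,3.4,0,-0.67,0],[1.28,0,4.62,0,-0.67,0],[1.28,0,4.62,0,-0.67,0],[1.28,0,4.62,0,-0.67,0]]])

```text
time: 24.62
position: [0.5436, 0.1421, 0.3093]
tool_rot: [0.676, 0.694, 0.174, -0.178]
ft_force: [-0.3, -0.4, -2.8]
grip_width: 0.052
grip_force: 40.0
```

```bash
cat > balls.py <<'E'
from h import *
for n in("top","scene"):
    c=camera(n);P=cloud(c);hs=cv2.cvtColor(c["pixels"],cv2.COLOR_BGR2HSV)
    L=P-ledge;ly=L@yd;lx=L@xd
    # balls: 12..34 mm high inside compartment, above floor
    k=(hs[...,1]<60)&(ly<-.005)&(ly>-.147)&(abs(lx)<.055)&(P[...,2]<.06)&(P[...,2]>.005)
    m,lab,st,ce=cv2.connectedComponentsWithStats(k.astype(np.uint8))
    for i in range(1,m):
        if st[i,4]>6: print(n,ce[i].round(),st[i,2:],"z",np.percentile(P[lab==i][:,2],95).round(3),"ly,lx",ly[lab==i].mean().round(3),lx[lab==i].mean().round(3))
    f=(ly<-.015)&(ly>-.137)&(abs(lx)<.045)&(P[...,2]>.02)&(P[...,2]<.045)
    m,lab,st,ce=cv2.connectedComponentsWithStats(f.astype(np.uint8))
    for i in range(1,m):
        if st[i,4]>6: print(n,"high",ce[i].round(),st[i,2:],ly[lab==i].mean().round(3),lx[lab==i].mean().round(3))
    print(n,"seen floor px",((ly<-.01)&(ly>-.142)&(abs(lx)<.05)&(P[...,2]<.06)).sum())
E
python3 balls.py; python3 -c "
from h import *
o=get_obs();print(o['time'],o['position'],o['ft_force'])"
```

```text
top [315. 208.] [ 3  8 14] z 0.033 ly,lx -0.123 0.039
top [320. 228.] [ 8  9 54] z 0.035 ly,lx -0.131 -0.008
top high [316. 208.] [ 4  8 19] -0.124 0.037
top high [319. 228.] [ 7  9 54] -0.13 -0.008
top seen floor px 359
scene [210. 173.] [11 11 94] z 0.035 ly,lx -0.063 -0.034
scene [172. 178.] [11 11 96] z 0.035 ly,lx -0.128 -0.003
scene high [210. 173.] [ 11  12 101] -0.063 -0.033
scene high [172. 179.] [ 11  12 102] -0.128 -0.003
scene seen floor px 2236
24.725 [0.54407857 0.14100747 0.3098726 ] [-0.58098663 -0.78541074 -1.80749154]
```

All three balls are in the compartment (local x −34, −3 and +39 mm). Lay the canister down.

Run:
```python
from h import *
for g in(-.05,-.081):
  p,r=tip(90,.228,g,.062,56.2);print(p,goto(p,r))
c=camera("scene");P=cloud(c)
im=c["pixels"].astype(int);m=(im.min(2)>100)&(np.abs(im[...,0]-im[...,2])<35)
S=P[m];L=S-ledge;k=(np.abs(L@xd-.026)<.006)&(L@yd>-.05)&(L@yd<.3)&(S[:,2]>.03)&(S[:,2]<.25)
r=cv2.minAreaRect(np.stack([(L@yd)[k],S[k,2]],1).astype(np.float32)*1000);print(r,cv2.boxPoints(r).round().tolist())
```

```text
[0.54343642 0.15023741 0.19728248] [-1.155, -0.018, 2.577, 0.005, 0.087, -0.002]
[0.54343642 0.15023741 0.16628248] [-1.529, -0.021, 3.256, 0.005, 0.087, -0.002]
((107.25448608398438, 200.9540557861328), (103.254150390625, 199.7813720703125), 84.7013168334961) [[3.0, 159.0], [202.0, 140.0], [211.0, 243.0], [13.0, 262.0]]
```

Emit:
move_arm(commands=[[[-0.3,0,0.7,0,0.03,0],[-0.6,-0.01,1.4,0,0.06,0],[-0.9,-0.02,2.0,0,0.087,0],[-1.15,-0.02,2.58,0,0.087,0],[-1.35,-0.02,2.95,0,0.087,0],[-1.5,-0.02,3.2,0,0.087,0],[-1.5,-0.02,3.2,0,0.087,0],[-1.5,-0.02,3.2,0,0.087,0]]])

```text
time: 25.78
position: [0.5437, 0.1512, 0.1699]
tool_rot: [0.668, 0.685, 0.205, -0.207]
ft_force: [-0.1, -0.2, -1.7]
grip_width: 0.0519
grip_force: 40.0
```

Run:
```python
from h import *
o=get_obs();print(o['time'],o['position'],o['ft_force'],o['q'].round(2))
c=camera("scene");P=cloud(c)
im=c["pixels"].astype(int);m=(im.min(2)>100)&(np.abs(im[...,0]-im[...,2])<35)
S=P[m];L=S-ledge;k=(np.abs(L@xd-.026)<.006)&(L@yd>-.05)&(L@yd<.3)&(S[:,2]>.002)&(S[:,2]<.1)
r=cv2.minAreaRect(np.stack([(L@yd)[k],S[k,2]],1).astype(np.float32)*1000);print(r,cv2.boxPoints(r).round().tolist())
```

```text
25.775 [0.54366757 0.15115677 0.16992926] [-0.12066804 -0.15226766 -1.74000003] [-0.05  0.84  1.77  0.88  0.8  -0.79]
((127.05310821533203, 47.36378860473633), (78.7789077758789, 201.47389221191406), 86.45519256591797) [[24.0, 14.0], [225.0, 2.0], [230.0, 80.0], [29.0, 93.0]]
```

Emit:
move_arm(commands=[[[-0.03,0,0.05,0,0.05,0],[-0.03,0,0.05,0,0.05,0],[-0.03,0,0.05,0,0.05,0]]])

```text
time: 26.2
position: [0.5435, 0.1514, 0.1675]
tool_rot: [0.662, 0.68, 0.221, -0.223]
ft_force: [0.2, 0.7, -1.6]
grip_width: 0.0517
grip_force: 40.0
```

Emit:
move_arm(commands=[[[0,0,0,0,0,0],[0,0,0,0,0,0],[0,0,0,0,0,0],[0,0,0,0,0,0],[0,0,-0.8,0,0,0],[0,0,-2.0,0,0,0],[0,0,-3.5,0,0,0],[0,0,-5,0,0,0],[0,0,-5,0,0,0]]], claw=-1)

```text
time: 27.32
position: [0.5472, 0.0295, 0.3309]
tool_rot: [0.663, 0.68, 0.224, -0.22]
ft_force: [-1.1, 0.2, -0.8]
grip_width: 0.0867
grip_force: 0.0
```

```bash
python3 - <<'E'
from h import *
o=get_obs();print(o['time'],o['position'],o['ft_force'],o['q'].round(2))
print(goto([.5505,-.1335,.40],down(91.6)))
c=camera("scene");P=cloud(c)
im=c["pixels"].astype(int);m=(im.min(2)>100)&(np.abs(im[...,0]-im[...,2])<35)
S=P[m];L=S-ledge;k=(np.abs(L@xd)<.08)&(L@yd>-.02)&(L@yd<.32)&(S[:,2]>.012)&(S[:,2]<.15)
print(S[k,2].max(),cv2.boxPoints(cv2.minAreaRect(np.stack([(L@xd)[k],(L@yd)[k]],1).astype(np.float32)*1000)).round().tolist())
k=(P[...,2]>.09)&(P[...,2]<.11)&(abs((P-ledge)@xd)<.06)&((P-ledge)@yd>-.29)&((P-ledge)@yd<-.1)
print("rib",k.sum(),np.median(P[k],0))
E
python3 balls.py
```

```text
27.325 [0.54717124 0.02945788 0.33088819] [-1.14652859  0.16886637 -0.77885325] [-0.28  0.56  1.71  0.67  1.17 -0.68]
[-2.245, 0.019, -3.814, 0.511, -0.488, -1.515]
0.0575149372425235 [[-27.0, 234.0], [-27.0, 34.0], [29.0, 34.0], [29.0, 234.0]]
rib 295 [ 0.55712657 -0.12862942  0.10024015]
top seen floor px 14
scene [210. 173.] [11 11 98] z 0.036 ly,lx -0.063 -0.034
scene [172. 178.] [11 11 95] z 0.036 ly,lx -0.128 -0.004
scene high [210. 173.] [ 11  12 102] -0.063 -0.033
scene high [172. 178.] [11 12 99] -0.128 -0.004
scene seen floor px 2203
```

Emit:
move_arm(commands=[[[-2.24,0.02,-3.81,0.511,-0.488,-1.515],[-2.24,0.02,-3.81,0.511,-0.488,-1.515],[-2.24,0.02,-3.81,0.511,-0.488,-1.515],[-2.24,0.02,-3.81,0.511,-0.488,-1.515],[-2.24,0.02,-3.81,0.511,-0.488,-1.515],[-2.24,0.02,-3.81,0.511,-0.488,-1.515],[-2.24,0.02,-3.81,0.511,-0.488,-1.515],[-2.24,0.02,-3.81,0.511,-0.488,-1.515],[-2.24,0.02,-3.81,0.511,-0.488,-1.515],[-2.24,0.02,-3.81,0.511,-0.488,-1.515],[-2.24,0.02,-3.81,0.511,-0.488,-1.515],[-2.24,0.02,-3.81,0.511,-0.488,-1.515]]], claw=-0.2)

```text
time: 28.98
position: [0.5504, -0.1309, 0.3954]
tool_rot: [-0.015, 1.0, 0.002, -0.005]
ft_force: [0.7, -0.5, -0.3]
grip_width: 0.0521
grip_force: 0.0
```

```bash
python3 - <<'E'
from h import *
o=get_obs();print(o['time'],o['position'],o['q'].round(2))
print(goto([.5495,-.133,.257],down(91.6)))
E
python3 balls.py
```

```text
28.975 [ 0.55039526 -0.13085885  0.39538866] [-0.43  0.46  1.59 -0.    1.1  -2.03]
[-0.012, -0.066, 3.46, 0.004, -0.01, 0.003]
top [312. 208.] [ 9  9 61] z 0.034 ly,lx -0.117 0.039
top [319. 228.] [ 9  9 65] z 0.034 ly,lx -0.129 -0.008
top [291. 241.] [10  6 48] z 0.035 ly,lx -0.064 -0.035
top high [313. 209.] [10  8 60] -0.118 0.037
top high [319. 228.] [ 8  9 64] -0.129 -0.008
top high [291. 241.] [10  7 51] -0.065 -0.036
top seen floor px 2258
scene [210. 173.] [ 11  11 100] z 0.035 ly,lx -0.064 -0.034
scene [172. 178.] [11 11 97] z 0.035 ly,lx -0.128 -0.004
scene high [210. 173.] [ 11  12 101] -0.064 -0.033
scene high [172. 179.] [ 11  12 105] -0.128 -0.003
scene seen floor px 2235
```

All three balls are confirmed from above. Take the rib and close the cover.

Emit:
move_arm(commands=[[[-0.01,-0.06,1.2,0,-0.01,0],[-0.01,-0.06,2.2,0,-0.01,0],[-0.01,-0.06,3.0,0,-0.01,0],[-0.01,-0.06,3.45,0,-0.01,0],[-0.01,-0.06,3.45,0,-0.01,0],[-0.01,-0.06,3.45,0,-0.01,0]]])

```text
time: 29.82
position: [0.5499, -0.1333, 0.2587]
tool_rot: [-0.016, 1.0, 0.001, 0.001]
ft_force: [0.1, -0.6, -0.3]
grip_width: 0.0522
grip_force: 0.0
```

Emit:
move_arm(commands=[[[0,0,0,0,0,0],[0,0,0,0,0,0],[0,0,0,0,0,0],[0,0,0,0,0,0],[0,0,0,0,0,0]]], claw=1, squeeze=25)

```text
time: 30.45
position: [0.5495, -0.1327, 0.2581]
tool_rot: [-0.015, 1.0, 0.002, 0.0]
ft_force: [0.1, 3.5, 1.2]
grip_width: 0.0138
grip_force: 25.0
```

Emit:
move_arm(commands=[[[0,0.4,0,0,0,0],[0,0.8,0,0,0,0],[0,1.2,0,0,0,0],[0,1.6,0,0,0,0],[0,2.0,0,0,0,0],[0,2.4,0,0,0,0],[0,2.8,0,0,0,0],[0,3.0,0,0,0,0],[0,3.0,0,0,0,0]]])

```text
time: 31.58
position: [0.5458, -0.0118, 0.2582]
tool_rot: [-0.016, 1.0, 0.002, 0.001]
ft_force: [4.4, 1.9, -5.7]
grip_width: 0.0139
grip_force: 25.0
```

Emit:
move_arm(commands=[[[0,0.1,0,0,0,0],[0,0.25,0,0,0,0],[0,0.25,0,0,0,0]]])

```text
time: 31.95
position: [0.5456, -0.0029, 0.2582]
tool_rot: [-0.016, 1.0, 0.002, 0.001]
ft_force: [4.9, 0.3, -8.5]
grip_width: 0.0137
grip_force: 25.0
```

Emit:
move_arm(commands=[[[0,0.08,0,0,0,0],[0,0.15,0,0,0,0],[0,0.15,0,0,0,0]]])

```text
time: 32.33
position: [0.5457, -0.001, 0.2581]
tool_rot: [-0.017, 1.0, -0.003, 0.001]
ft_force: [1.9, -20.7, -10.6]
grip_width: 0.0139
grip_force: 25.1
```

Emit:
move_arm(commands=[[[0,-0.05,0,0,0,0],[0,-0.05,0,0,0,0],[0,-0.05,0,0,0,0],[0,-0.05,0,0,0,0],[0,-0.05,-1,0,0,0],[0,-0.05,-2.5,0,0,0],[0,-0.05,-4,0,0,0],[0,-3,-4,0,0,0],[0,-4,-4,0,0,0],[0,-4,-4,0,0,0]]], claw=-0.4)

```text
time: 33.58
position: [0.55, -0.1597, 0.4184]
tool_rot: [-0.015, 1.0, 0.001, 0.001]
ft_force: [-0.3, 0.1, 0.3]
grip_width: 0.0606
grip_force: 0.0
```

Run:
```python
from h import *
o=get_obs();print(o['time'],o['position'],o['ft_force'])
c=camera("top");P=cloud(c);L=P-ledge
k=(P[...,2]>.092)&(P[...,2]<.11)&(abs(L@xd)<.05)&(L@yd>-.15)&(L@yd<-.03)
r=cv2.minAreaRect(P[k][:,:2].astype(np.float32)*1000);print("rib",k.sum(),r)
k=(P[...,2]>.03)&(P[...,2]<.07)&(abs(L@xd)<.05)&(L@yd>.01)&(L@yd<.26)
print("can",cv2.minAreaRect(np.stack([(L@xd)[k],(L@yd)[k]],1).astype(np.float32)*1000))
S=P[115:175,255:300].reshape(-1,3);S=S[(S[:,2]>.11)&(S[:,2]<.13)];print("vase",cv2.minAreaRect(S[:,:2].astype(np.float32)*1000))
```

```text
33.575 [ 0.54995126 -0.15966489  0.41842022] [-0.28331588  0.07385961  0.34109055]
rib 187 ((547.599609375, -3.3125782012939453), (58.143428802490234, 14.33502197265625), 2.210088014602661)
can ((-0.06057548522949219, 133.60198974609375), (200.57810974121094, 52.336910247802734), 89.90104675292969)
vase ((728.0386962890625, 33.23235321044922), (37.19097900390625, 36.9091682434082), 38.30760192871094)
```

```bash
python3 -c "
from rig import *
print(hand_in())"
```

```text
the job is handed in; nothing more can be done
None
```

I handed the job in at about 34 s of the 72 s allowed. At the last check all three balls were in the compartment, the cover was home against its stop, the empty canister lay on the table about 34 mm clear of the case, and the vase had not moved; the judge gave no verdict.

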